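Release the left-hand hook clamp of a bevel-grinding jig and tray the ground bar

TASK

Free the ground steel bar from the sloping jig: its hook clamp has a left-hand thread, so unscrew the knob clockwise until the engraved line on the hook points at the engraved line on the index block, then lift the bar out and set it down flat in the aluminium tray (the same face up, not dropped). When it lies free there, screw the empty clamp back anticlockwise until it stops; leave the other things lying about where they are.

Things in the scene. Friction and masses are not known exactly. Their poses are not given: they have to be found in the camera images.
- rest: The jig's sloping steel plate, 130 x 140 x 12 mm, fixed to the table on a low stand. Origin on its upper face, 62 mm above the table. z: normal of the face, leaning 28 deg from vertical to the jig's front (about towards the robot); x: up the slope; y: level, to the left seen from the front. The bar lies on it at x = 0, y = -28 mm (+-3). The clamp's axis is parallel to z through x = 0, y = 36 mm.
- clamp (a joint): Turn of the hook clamp: 0 = screwed home, hard stop, hook arm along the plate's -y over the end of the bar; grows as the knob turns clockwise, seen looking onto the face; 2.0 rad = the engraved lines meet; hard stop at 2.9. Left-hand thread: clockwise lifts knob and hook along the plate's z, 1.9 mm per rad. Friction about 0.06 N m; it stays where it is left.
- knob_mid (a point): Near the middle of the clamp's round black ribbed knob, 34 mm in diameter, 36 mm tall, on the clamp's axis, 60 mm above the face when home (the knob then spans 40 to 76 mm above it). z: the axis; -y: direction of the hook arm and of the white-filled engraved lines on the knob's top and on the arm.
- hook_tip (a point): Top of the free end of the hook arm, 52 mm from the clamp's axis, at the end of its engraved line. The arm is 14 mm wide and spans 22.6 to 30.6 mm above the face when home.
- index_mark (a point): Inner end of the engraved line on top of the fixed index block (11 x 12 mm, 31 mm high), 56 mm from the clamp's axis; with the clamp at 2.0 rad the hook tip points at it.
- bar_mid (a point): Centre (half-way up) of the plain part of the steel bar: 26 mm wide (x), 55 mm long (y), 22 mm high (z), about 0.27 kg, with a V-ground end that reaches 11 mm farther at -y. In the jig its axes are those of the plate.
- tray: Shallow aluminium tray fixed to the table, 170 x 170 mm outside, 20 mm high, walls 4 mm, floor top 4 mm above the table. Origin: centre of its underside. A flat steel offcut lies along its +x side (x = 47 to 77 mm); the rest is free.
- flat_offcut: Bystander: flat steel offcut 22 x 90 x 10 mm lying in the tray. Origin under its centre.
- big_nut: Bystander: steel hexagon nut, 32 mm across, 14 mm high, lying between jig and tray. Origin under its centre.
- spanner_grip (a point): Bystander: spanner 160 mm long lying on the table; the point is on its handle.
- flap_disc: Bystander: flap grinding disc, 114 mm in diameter, 10 mm high, lying flat. Origin under its centre.
- oil_can: Bystander: grey can, 52 mm in diameter, 120 mm high. Origin under its centre.
- spray_jar: Bystander: jar, 68 mm in diameter, 100 mm high. Origin under its centre.
- ledge (a point): Point on the plate's face midway between the two ledge blocks that the bar's lower long side leans on; axes as the plate's. The blocks are 12 mm high, 12 mm long, 9 mm thick, centred 21 mm either side of this point along y; the 30 mm between them is open for a finger.
- bar: The same steel bar; origin under the centre of its plain part, axes as for bar_mid.

How it is judged:
By the outcome, as a careful person would: the job done as asked, in the order asked, and still so for the second after the job is handed in, with the robot touching nothing.
It also fails if it takes over 67 s, if anything falls off the work surface, if the arm or the gripper's body presses on something with over 40 N, if the wrist force passes 120 N, or if a joint passes its speed limit or range.

ROBOT

A 6-joint arm with a two-finger parallel gripper is mounted at the origin on the work surface. World frame = base frame: x ahead of the robot, y to its left, z up, the work surface at z = 0. Lengths are in m, angles in rad, forces in N, time in s.
With the tool pointing down it reaches from about 0.25 to 0.775 m from the base axis. Payload 4 kg.
Tool frame: the origin (TCP) lies midway between the tips of the shut fingers; the grasp point (between the pads) lies 19 mm behind it; z points along the fingers, y is the line along which they close (so a half turn about z gives the same grasp; the last joint's range is limited). The gripper opens to 94 mm and grips with 3 to 60 N. Pads are 16 mm wide; open, the fingers measure 119 mm over their backs; the gripper's body (75 mm by 177 mm) begins 78 mm behind the grasp point.
Start: joints at [-0.103, 0.087, 1.371, -0, 1.684, -0.103], TCP at [0.55, -0, 0.179] pointing down, gripper open.
Joint ranges: [-3.1, 3.1], [-0.76, 2.03], [0.27, 2.55], [-1.08, 4.22], [0.17, 2.65], [-2.57, 2.57]. Speed limits (rad/s): [2.79, 2.79, 3.14, 3.14, 3.14, 3.14].

INTERFACE

Orientations are given as [roll, pitch, yaw] about the fixed x, y, z axes, in that order (R = Rz(yaw) Ry(pitch) Rx(roll)).
In Python, from bench import get_obs, snapshot, close_job gives the robot as it stands. The module is installed in compiled form; this text tells all that it offers.
- The arm moves only by the tool drive_tool, never from a script. Its argument "commands" is a list of rows, each a list of 6 numbers: the shift along the tool's x, y, z in units of 0.04 m (1.0 is 0.04 m), then the turn, a rotation vector about the tool's x, y, z in units of 0.1 rad (1.0 is 0.1 rad). In form: [[dx, dy, dz, wx, wy, wz], ...]. A call has 1 to 20 rows; each row shifts and turns the commanded pose from where the row before left it, along the tool's axes as they then stand; what a row does not reach is not made up. A row lasts 1/8 s, in which the tool goes at most 62.5 mm and 10.7 degrees, less where a joint would pass 70% of its speed; a pose out of reach is approached as far as the arm can. A call with a number of a shift or a turn outside -1 to 1 is refused whole. A call with a gripper value outside its range is refused whole. "gripper" is the closure, from 0 (fully open) to 1 (shut), set as the call begins (left out, the last holds). The fingers move at their own pace and stop on an object; the grip force is fixed at half the most. Time passes only in rows, so rows that do not move let the fingers close. It gives the time, the measured TCP pose, the force, the opening and the grip force at its end, in the units of the state.
- get_obs(): the state, without advancing time (a new reading comes with each control period).
- snapshot(name): name is "scene" or "side" or "wrist"; returns a dict with "image" (400x640x3 uint8, blue, green, red), "range_z" (400x640 float32, m along the optical axis (not along the pixel's ray), 0 where there is no reading), "fx", "fy", "cx", "cy" (pixels), "rvec" (rotation vector, rad) and "tvec" (3), from world to camera coordinates, as OpenCV has them. Camera axes: x right, y down, z forward; pixel columns grow to the right and rows downward; lengths in m; the calibration is good to about 2 mm. A picture is of the moment at which its call begins.
- close_job(): hands the job in; it is judged then, once.
The state is a dict: "time": time; "joint_positions": joint angles; "qvel": joint speeds; "joint_torque": joint torques, N m; "tool_pos": TCP position; "ee_rot": TCP orientation; "wrist_force": force on the tool from outside, world axes, zero at the start; "wrist_torque": the same for the moment, N m; "width": finger opening in m; "finger_force": force on a finger pad.
Only numpy, scipy, OpenCV 4.12 (cv2) and the standard library are available. Lean on these libraries where they do the work, as an engineer would, in place of code of your own. Each camera call takes 0.05 s, during which the arm holds its last target. There are 200 camera calls.

## Working session

There is one attempt and no reset: what is moved stays moved. The work goes in short steps, Python scripts to look and compute and a tool call to move; the robot and the scene stay as the last step left them, time stands still between calls to the robot, and variables do not carry over. Pictures are saved under pics/ and viewed, at most 10 in all, crops included, and the job is handed in when it is done.

Besides the shell and the picture viewer there is one more tool, called after "Request:" by a JSON object that holds its "method" and its "body", one argument or row to a line. drive_tool: Moves the arm, as the interface text tells. Its arguments: {"type":"object","properties":{"commands":{"type":"array"},"gripper":{"type":"number"}},"required":["commands"]}

```bash
mkdir -p pics; cat > h.py <<'E'
import numpy as np, cv2
from scipy.spatial.transform import Rotation as R
from bench import get_obs, snapshot
def cam(n):
    s=snapshot(n); s['R']=cv2.Rodrigues(np.array(s['rvec'],float))[0]; s['t']=np.array(s['tvec'],float).ravel(); return s
def pts(s):
    z=s['range_z']; v,u=np.mgrid[:400,:640]
    c=np.stack([(u-s['cx'])/s['fx']*z,(v-s['cy'])/s['fy']*z,z],-1)
    return (c-s['t'])@s['R']
def proj(s,p):
    c=np.atleast_2d(p)@s['R'].T+s['t']; return np.c_[c[:,0]/c[:,2]*s['fx']+s['cx'],c[:,1]/c[:,2]*s['fy']+s['cy']]
E
python3 - <<'E'
from h import *
import pickle
a={n:cam(n) for n in('scene','side','wrist')}
pickle.dump(a,open('a.pkl','wb'))
for n in a:
    s=a[n];cv2.imwrite(f'pics/{n}0.png',s['image']);print(n,-s['R'].T@s['t'],s['R'][2],s['fx'])
print(get_obs())
E
```

```text
scene [ 1.18490547 -0.27225584  1.02820865] [-0.5395896   0.2519332  -0.80335094] 462.4498172493184
side [ 0.28476237 -1.00707635  1.13569683] [ 0.19388756  0.67541317 -0.71149466] 438.75549310815427
wrist [0.550108   0.07726652 0.38281585] [-0.00214899 -0.26589714 -0.96399901] 346.33135600749995
{'time': 0.15, 'joint_positions': array([-1.03117571e-01,  8.78226420e-02,  1.37188298e+00,  1.45745762e-05,
        1.68362935e+00, -1.03087458e-01]), 'qvel': array([ 0.00096936, -0.00223304, -0.00390118,  0.00115612, -0.00144218,
       -0.00019258]), 'joint_torque': array([ 1.24418581e-03, -3.40636396e+01, -3.02795255e+01,  7.18983379e-02,
        3.04441026e-02, -1.11468453e-04]), 'tool_pos': array([5.49529848e-01, 3.98681996e-05, 1.77564898e-01]), 'ee_rot': array([-3.13986107e+00, -1.93701206e-04,  1.57076767e+00]), 'wrist_force': array([0.12016663, 0.3210485 , 0.51390468]), 'wrist_torque': array([-0.05036244, -0.00719953, -0.05243221]), 'finger_force': 0.0, 'width': 0.09394724408982981}
```

View pics/scene0.png

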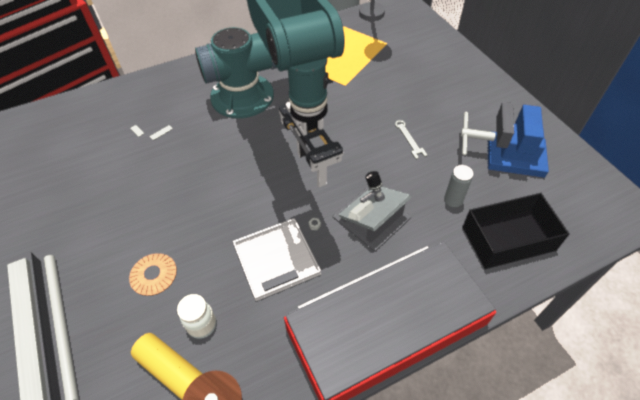

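View pics/side0.png

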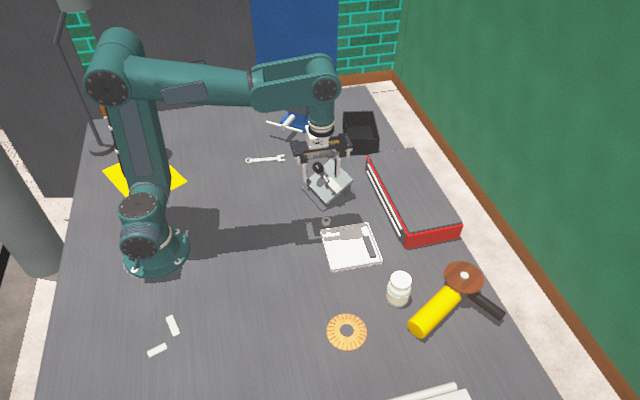

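The scene view shows the jig at about (375,205) with its black knob at (373,180), and the tray at (277,258). The side view shows the jig at (328,182) and the tray at (350,247). The jig is far to the left of the tray.

```bash
python3 - <<'E'
from h import *
import pickle
a=pickle.load(open('a.pkl','rb'))
s=a['scene'];P=pts(s)
for n,(u,v) in dict(knob=(373,178),plate=(385,212),tray=(270,260),offc=(280,281),nut=(314,224),can=(460,172),spanner=(408,135)).items(): print(n,P[v,u].round(3))
c1=cv2.resize(s['image'][160:260,320:430],None,fx=5,fy=5,interpolation=cv2.INTER_CUBIC)
w=a['wrist']['image']
cv2.imwrite('pics/crop1.png',c1);
# plate plane ransac
m=(P[...,2]>.025)&(P[...,2]<.125); u=np.zeros_like(m);u[170:245,330:415]=1; q=P[m&u]
rng=np.random.default_rng(0);best=0
for i in range(2000):
    t=q[rng.choice(len(q),3,0)];n=np.cross(t[1]-t[0],t[2]-t[0]);n/=np.linalg.norm(n)+1e-12
    n*=np.sign(n[2])
    if abs(np.degrees(np.arccos(n[2]))-28)>4: continue
    k=abs((q-t[0])@n)<.002
    if k.sum()>best: best=k.sum();K=k
c=q[K].mean(0);n=np.linalg.svd(q[K]-c)[2][2];n*=np.sign(n[2])
print(len(q),best,c,n,np.degrees(np.arccos(n[2])),np.degrees(np.arctan2(n[1],n[0])))
r=cv2.minAreaRect(0*0+np.float32(q[K][:,:2]));print(r)
E
```

```text
knob [0.589 0.148 0.13 ]
plate [0.667 0.141 0.087]
tray [ 0.617 -0.154  0.005]
offc [ 0.687 -0.156  0.017]
nut [ 0.573 -0.011  0.01 ]
can [0.664 0.359 0.118]
spanner [0.411 0.384 0.007]
2123 925 [0.63248181 0.13967018 0.06883087] [-0.44989944 -0.14763111  0.88079257] 28.26188116355472 -161.83314044165238
((0.6188375353813171, 0.13720962405204773), (0.11737387627363205, 0.14176876842975616), 18.619556427001953)
```

View pics/crop1.png

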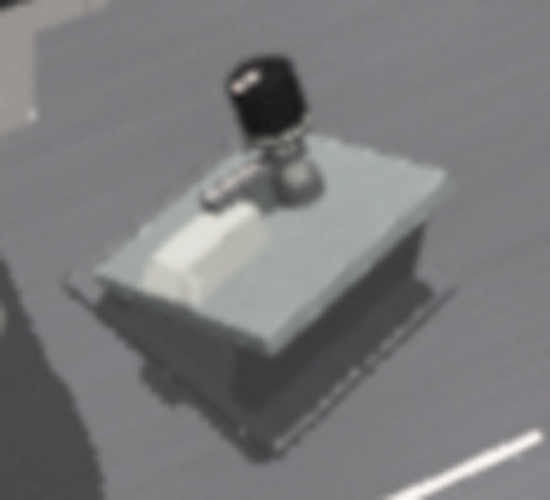

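View pics/wrist0.png

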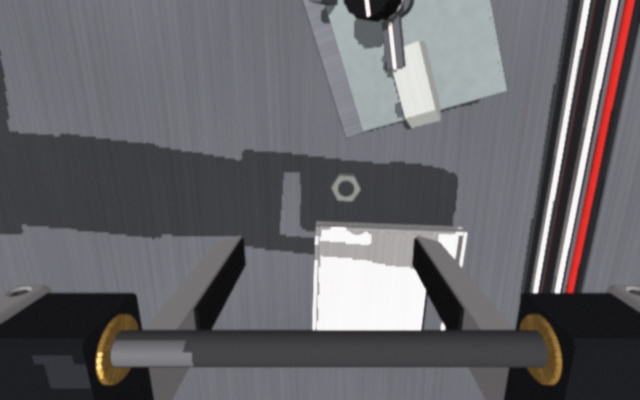

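The crop shows the knob at about (265,95), the bar at (205,255) and the hook arm over the bar's end. The wrist view shows hook, bar, nut and tray. The jig's yaw is about 18.4° and its face centre is near (0.619, 0.137, 0.062). I'll move to a view pose normal to the plate.

Request:
{"method": "drive_tool", "body": {
  "commands": [
    [0.7, -0.04, -0.22, 0, 0, 0],
    [0.7, -0.04, -0.22, 0, 0, 0],
    [0.7, -0.04, -0.22, 0, 0, 0],
    [0.7, -0.04, -0.2, 0, 0, 0],
    [0, 0, 0, 0, 0, -0.8],
    [0, 0, 0, 0, 0, -0.8],
    [0, 0, 0, 0, 0, -0.8],
    [0, 0, 0, 0, 0, -0.8],
    [0, 0, 0, -0.7, 0, 0],
    [0, 0, 0, -0.7, 0, 0],
    [0, 0, 0, -0.7, 0, 0],
    [0, 0, 0, -0.7, 0, 0],
    [0, 0, 0, -0.7, 0, 0],
    [0, 0, 0, -0.7, 0, 0],
    [0, 0, 0, -0.7, 0, 0],
    [0, 0, 0, 0, 0, 0]
  ]
}}

```text
time: 2.15
tool_pos: [0.5422, 0.1116, 0.2117]
ee_rot: [2.653, -0.0, 1.89]
wrist_force: [-0.1, -0.4, -0.4]
width: 0.0941
finger_force: 0.0
```

```bash
python3 - <<'E'
from h import *
import pickle
a=cam('wrist');pickle.dump(a,open('b.pkl','wb'))
cv2.imwrite('pics/w1.png',a['image']); o=get_obs();print(o['time'],o['joint_positions'].round(3),o['tool_pos'],o['ee_rot'],-a['R'].T@a['t'])
E
```

```text
2.2 [-1.000e-03 -3.030e-01  1.744e+00  1.580e-01  1.237e+00 -3.380e-01] [0.5430008  0.11180362 0.21249099] [ 2.65277340e+00 -1.51595294e-04  1.89036027e+00] [0.42620447 0.15454265 0.39304717]
```

View pics/w1.png

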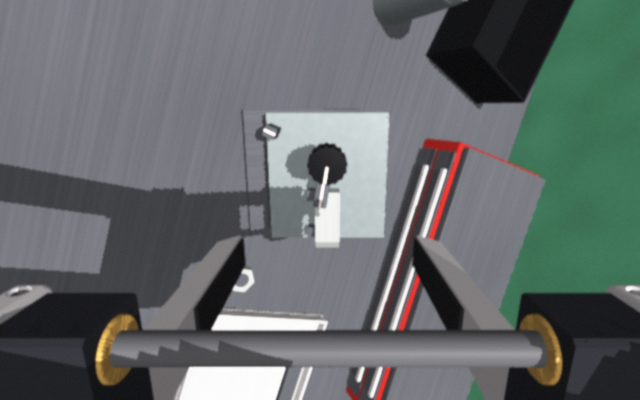

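The wrist view shows the plate spanning (267..388, 112..238), knob at (327,163), hook pointing down to (321,205), bar at (328,217), index block at (270,131), and tray below at (250,360).

```bash
python3 - <<'E'
from h import *
import pickle
a=pickle.load(open('b.pkl','rb'));P=pts(a);I=a['image']
u=np.zeros((400,640),bool);u[108:245,250:392]=1
O=np.array([.619,.137,.062]);psi=np.radians(18.4)
n0=np.array([-np.sin(.4887)*np.cos(psi),-np.sin(.4887)*np.sin(psi),np.cos(.4887)])
q=P[u&(abs((P-O)@n0)<.006)]
for _ in range(3):
    c=q.mean(0);n=np.linalg.svd(q-c,full_matrices=False)[2][2];n*=np.sign(n[2]);q=q[abs((q-c)@n)<.003]
psi=np.arctan2(-n[1],-n[0]);print('n',n,np.degrees(np.arccos(n[2])),np.degrees(psi),len(q))
y=np.array([-np.sin(psi),np.cos(psi),0]);x=np.cross(y,n);M=np.c_[x,y,n]
l=(P-c)@M; 
f=u&(abs(l[...,2])<.003)
r=cv2.minAreaRect(np.float32(l[f][:,:2]));print('rect',r); 
O2=c+M@[*r[0],0];print('O rect',O2)
for lo,hi,nm in((.070,.085,'knobtop'),(.0365,.05,'?'),(.0265,.035,'hook/index'),(.018,.025,'bar'),(.006,.016,'ledge')):
    L=(P-O2)@M; k=u&(L[...,2]>lo)&(L[...,2]<hi); k=k.astype(np.uint8)
    nn,lab,st,ce=cv2.connectedComponentsWithStats(k)
    for i in range(1,nn):
        if st[i,4]<15: continue
        p=L[lab==i];print(nm,st[i].tolist(),p.mean(0).round(4),p.min(0).round(4),p.max(0).round(4),[np.round(t,4) for t in cv2.minAreaRect(np.float32(p[:,:2]))])
np.savez('plate.npz',O=O2,M=M)
# tray
s=pickle.load(open('a.pkl','rb'))['scene'];T=pts(s)
v=np.zeros((400,640),bool);v[212:302,225:327]=1
k=v&(T[...,2]>.0145)&(T[...,2]<.026);k[:,:]&=True
nn,lab,st,ce=cv2.connectedComponentsWithStats(k.astype(np.uint8))
for i in range(1,nn):
    if st[i,4]>40:
        p=T[lab==i];print('tray',st[i],p.mean(0),cv2.minAreaRect(np.float32(p[:,:2])))
g=v&(I.min(-1)>-1)&(s['image'].min(-1)>170)
p=T[g];p=p[abs(p[:,2]-.01)<.02];print('traywhite',cv2.minAreaRect(np.float32(p[:,:2])),np.median(p[:,2]))
E
```

```text
n [-0.44568511 -0.14831915  0.8828172 ] 28.015908941538864 18.406880586295586 11719
rect ((-0.0013163164258003235, -0.006847985088825226), (0.13912032544612885, 0.13025085628032684), 89.8451919555664)
O rect [0.61548302 0.13902309 0.06100207]
knobtop [307, 144, 41, 41, 1219] [0.     0.0264 0.0761] [-0.0174  0.0088  0.0707] [0.0176 0.0435 0.079 ] [array([0.0001, 0.026 ]), array([0.0346, 0.0347]), np.float64(81.643)]
hook/index [262, 124, 16, 16, 154] [-0.056   0.0519  0.0309] [-0.0636  0.0443  0.0265] [-0.0485  0.0588  0.0326] [array([-0.0562,  0.0517]), array([0.011, 0.012]), np.float64(64.4689)]
hook/index [313, 181, 17, 27, 328] [-0.0063 -0.0125  0.031 ] [-0.0148 -0.0255  0.0287] [0.0019 0.0026 0.0332] [array([-0.0061, -0.0118]), array([0.0272, 0.014 ]), np.float64(80.6196)]
bar [315, 191, 25, 53, 1055] [ 0.0007 -0.0426  0.0219] [-0.0135 -0.0703  0.0181] [ 0.0126 -0.0111  0.0244] [array([-0.0003, -0.0406]), array([0.0591, 0.0259]), np.float64(89.3597)]
ledge [269, 123, 12, 15, 24] [-0.0528  0.0536  0.0117] [-0.0589  0.0448  0.0071] [-0.0489  0.0591  0.0159] [array([-0.0526,  0.0533
[... 194 characters left out ...]
078, 0.0123]), np.float64(0.2661)]
ledge [329, 189, 11, 3, 21] [ 0.0072 -0.0114  0.0108] [ 0.0019 -0.0118  0.0065] [ 0.0126 -0.0109  0.0159] [array([ 0.0073, -0.0115]), array([0.0007, 0.0108]), np.float64(87.789)]
ledge [307, 225, 9, 12, 83] [-0.0183 -0.058   0.0115] [-0.0226 -0.0651  0.006 ] [-0.0139 -0.0526  0.014 ] [array([-0.0182, -0.0589]), array([0.0078, 0.0127]), np.float64(4.3138)]
tray [233 218  88  81 483] [ 0.62548698 -0.139046    0.01844889] ((0.6188177466392517, -0.1391506791114807), (0.17018009722232819, 0.17321673035621643), 87.88414001464844)
traywhite ((0.6368331909179688, -0.13789603114128113), (0.1751992106437683, 0.2412460595369339), 87.93578338623047) 0.00363429608594013
```

```bash
cat >> h.py <<'E'
d=np.load('plate.npz') if __import__('os').path.exists('plate.npz') else None
def st():
    o=get_obs();T=R.from_euler('xyz',o['ee_rot']).as_matrix();O,M=d['O'],d['M']
    print('t',o['time'],'plate',((o['tool_pos']-O)@M*1e3).round(1),'world',(o['tool_pos']*1e3).round(1),'j',o['joint_positions'].round(2),'F',o['wrist_force'].round(1),'w',o['width'].round(4),'Tq_tool',(o['wrist_torque']@T).round(3),'Ftool',(o['wrist_force']@T).round(1))
    return o,T
def go(p,Rt=None):
    o,T=st();print('shift units',((p-o['tool_pos'])@T/.04).round(3))
    if Rt is not None: print('rotvec x10',(R.from_matrix(T.T@Rt).as_rotvec()*10).round(3))
E
python3 - <<'E'
from h import *
O,M=d['O'],d['M']
Rt=np.c_[M[:,1],M[:,0],-M[:,2]]
go(O+M@[0,.0262,.042],Rt)
E
```

```text
Traceback (most recent call last):
  File "h.py", line 18, in go
    o,T=st();print('shift units',((p-o['tool_pos'])@T/.04).round(3))
        ~~^^
  File "h.py", line 15, in st
    print('t',o['time'],'plate',((o['tool_pos']-O)@M*1e3).round(1),'world',(o['tool_pos']*1e3).round(1),'j',o['joint_positions'].round(2),'F',o['wrist_force'].round(1),'w',o['width'].round(4),'Tq_tool',(o['wrist_torque']@T).round(3),'Ftool',(o['wrist_force']@T).round(1))
                                                                                                                                                                            ^^^^^^^^^^^^^^^^
AttributeError: 'float' object has no attribute 'round'
```

```bash
sed -i "s/o\['width'\].round(4)/o['width']/" h.py; python3 - <<'E'
from h import *
O,M=d['O'],d['M']
Rt=np.c_[M[:,1],M[:,0],-M[:,2]]
go(O+M@[0,.0262,.042],Rt)
E
```

```text
t 2.2 plate [  2.9  -2.9 170.1] world [543.  111.8 212.5] j [-0.   -0.3   1.74  0.16  1.24 -0.34] F [ 0.6 -0.6 -0.4] w 0.09396052805142774 Tq_tool [0.151 0.002 0.006] Ftool [-0.7  0.2  0.6]
shift units [ 0.731 -0.072  3.201]
rotvec x10 [-0.002  0.007 -0.016]
```

Request:
{"method": "drive_tool", "body": {
  "commands": [
    [0.37, -0.04, 0, 0, 0, 0],
    [0.36, -0.03, 0, 0, 0, 0],
    [0, 0, 0, 0, 0, -1],
    [0, 0, 0, 0, 0, -1],
    [0, 0, 0, 0, 0, -1],
    [0, 0, 0, 0, 0, -1],
    [0, 0, 0, 0, 0, -1],
    [0, 0, 0, 0, 0, -1],
    [0, 0, 0, 0, 0, -1],
    [0, 0, 0.6, 0, 0, 0],
    [0, 0, 0.6, 0, 0, 0],
    [0, 0, 0.5, 0, 0, 0],
    [0, 0, 0.5, 0, 0, 0],
    [0, 0, 0.5, 0, 0, 0],
    [0, 0, 0.5, 0, 0, 0],
    [0, 0, 0, 0, 0, 0],
    [0, 0, 0, 0, 0, 0]
  ]
}}

```text
time: 4.32
tool_pos: [0.5899, 0.1581, 0.0995]
ee_rot: [2.754, 0.309, 2.53]
wrist_force: [-0.2, 1.7, 0.1]
width: 0.094
finger_force: 0.0
```

```bash
python3 - <<'E'
from h import *
a=cam('wrist');cv2.imwrite('pics/w2.png',a['image'])
O,M=d['O'],d['M'];go(O+M@[0,.0262,.042])
E
```

```text
t 4.375 plate [ 2.2 26.1 42.9] world [590.  158.   99.9] j [ 0.11 -0.12  1.82  0.12  0.96 -0.96] F [-0.3 -0.   0.8] w 0.09432982062876955 Tq_tool [ 0.085  0.053 -0.033] Ftool [-0.   0.1 -0.8]
shift units [ 0.038 -0.04   0.022]
```

View pics/w2.png

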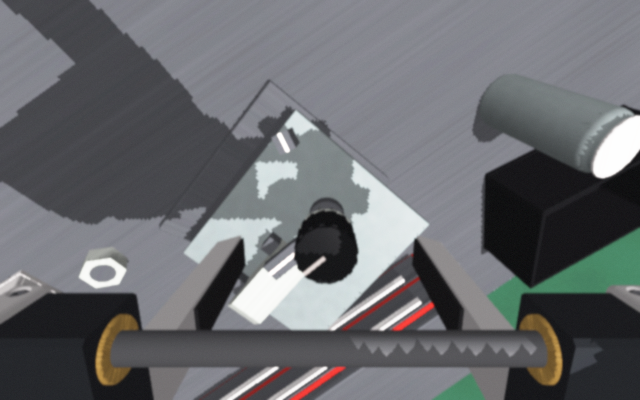

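The knob at (326,247) sits between the fingers (centre about 329). I make a small correction and close.

Request:
{"method": "drive_tool", "body": {
  "commands": [
    [0.04, -0.04, 0.02, 0, 0, 0],
    [0, 0, 0, 0, 0, 0]
  ]
}}

```text
time: 4.62
tool_pos: [0.5876, 0.1575, 0.0974]
ee_rot: [2.754, 0.309, 2.53]
wrist_force: [0.0, -0.2, 0.7]
width: 0.094
finger_force: 0.0
```

Request:
{"method": "drive_tool", "body": {
  "commands": [
    [0, 0, 0, 0, 0, 0],
    [0, 0, 0, 0, 0, 0],
    [0, 0, 0, 0, 0, 0],
    [0, 0, 0, 0, 0, 0],
    [0, 0, 0, 0, 0, 0],
    [0, 0, 0, 0, 0, 0]
  ],
  "gripper": 1.0
}}

```text
time: 5.38
tool_pos: [0.5877, 0.1576, 0.0968]
ee_rot: [2.754, 0.308, 2.53]
wrist_force: [-0.7, 0.6, -0.2]
width: 0.0372
finger_force: 0.0
```

```bash
python3 -c "
from h import *
st()"
```

```text
t 5.375 plate [-1.3 26.4 41.3] world [587.7 157.6  96.8] j [ 0.11 -0.12  1.83  0.12  0.96 -0.96] F [-0.7  0.6 -0.2] w 0.03716204921251421 Tq_tool [ 0.113  0.074 -0.006] Ftool [ 0.9  0.1 -0. ]
```

Request:
{"method": "drive_tool", "body": {
  "commands": [
    [0, 0, 0, 0, 0, 0],
    [0, 0, 0, 0, 0, 0],
    [0, 0, 0, 0, 0, 0]
  ]
}}

```text
time: 5.75
tool_pos: [0.588, 0.1581, 0.0971]
ee_rot: [2.753, 0.308, 2.53]
wrist_force: [2.9, 4.5, -1.3]
width: 0.0334
finger_force: 30.0
```

```bash
python3 -c "
from h import *
o,_=st();print(o['finger_force'])"
```

```text
t 5.75 plate [-0.7 26.8 41.3] world [588.  158.1  97.1] j [ 0.11 -0.12  1.83  0.12  0.96 -0.96] F [ 2.9  4.5 -1.3] w 0.03336110817808594 Tq_tool [-0.571  0.163 -0.048] Ftool [0.6 4.5 3.1]
29.99983549118042
```

Request:
{"method": "drive_tool", "body": {
  "commands": [
    [0, 0, -0.0044, 0, 0, 0.9],
    [0, 0, -0.0044, 0, 0, 0.9],
    [0, 0, -0.0044, 0, 0, 0.9],
    [0, 0, -0.0044, 0, 0, 0.9],
    [0, 0, -0.0044, 0, 0, 0.9],
    [0, 0, -0.0044, 0, 0, 0.9],
    [0, 0, -0.0044, 0, 0, 0.9],
    [0, 0, -0.0044, 0, 0, 0.9],
    [0, 0, -0.0044, 0, 0, 0.9],
    [0, 0, -0.0044, 0, 0, 0.9],
    [0, 0, -0.0044, 0, 0, 0.9],
    [0, 0, -0.0044, 0, 0, 0.9],
    [0, 0, -0.0044, 0, 0, 0.9],
    [0, 0, -0.0044, 0, 0, 0.9],
    [0, 0, -0.0044, 0, 0, 0.9],
    [0, 0, -0.0044, 0, 0, 0.9],
    [0, 0, -0.0044, 0, 0, 0.9],
    [0, 0, -0.0044, 0, 0, 0.9],
    [0, 0, -0.0044, 0, 0, 0.9],
    [0, 0, 0, 0, 0, 0]
  ]
}}

```text
time: 8.25
tool_pos: [0.5885, 0.1579, 0.1012]
ee_rot: [2.862, -0.415, 0.939]
wrist_force: [10.1, 5.2, -4.1]
width: 0.0332
finger_force: 30.0
```

```bash
python3 - <<'E'
from h import *
import pickle
o,T=st();M=d['M'];O=d['O']
a=cam('wrist');b=cam('scene');c=cam('side');pickle.dump((a,b,c),open('c.pkl','wb'))
print('tool x angle in plate',np.degrees(np.arctan2(*(M.T@T[:,0])[[1,0]])))
for s,n in((a,'w'),(b,'s'),(c,'d')):
    L=(pts(s)-O)@M
    for lo,hi in((.028,.040),):
        k=((L[...,2]>lo)&(L[...,2]<hi)&(abs(L[...,0])<.08)&(abs(L[...,1])<.09)).astype(np.uint8)
        nn,lab,stt,ce=cv2.connectedComponentsWithStats(k)
        for i in range(1,nn):
            if stt[i,4]>12:
                p=L[lab==i];print(n,stt[i].tolist(),p.mean(0).round(4),[np.round(t,4) for t in cv2.minAreaRect(np.float32(p[:,:2]))])
w=a['image'];
cr=np.vstack([cv2.resize(w,(640,400))[:,:], np.hstack([cv2.resize(b['image'][160:240,325:425],(320,200),interpolation=2),cv2.resize(c['image'][140:220,285:385],(320,200),interpolation=2)])])
cv2.imwrite('pics/w3.png',cr)
E
```

```text
t 8.25 plate [ 1.6 26.4 44.7] world [588.5 157.9 101.2] j [ 0.11 -0.13  1.83  0.12  0.96  0.75] F [10.1  5.2 -4.1] w 0.033178334891083135 Tq_tool [-0.176  1.277  0.039] Ftool [7.6 2.7 9. ]
tool x angle in plate 31.992133187483514
w [243, 264, 20, 22, 256] [-0.0556  0.0524  0.0309] [array([-0.056 ,  0.0514]), array([0.0113, 0.013 ]), np.float64(64.4928)]
s [372, 188, 9, 5, 23] [0.0061 0.0201 0.0319] [array([0.0024, 0.018 ]), array([0.0241, 0.0111]), np.float64(16.3905)]
d [305, 173, 16, 7, 50] [-0.0337  0.0368  0.034 ] [array([-0.0331,  0.0364]), array([0.0188, 0.0588]), np.float64(63.9591)]
```

View pics/w3.png

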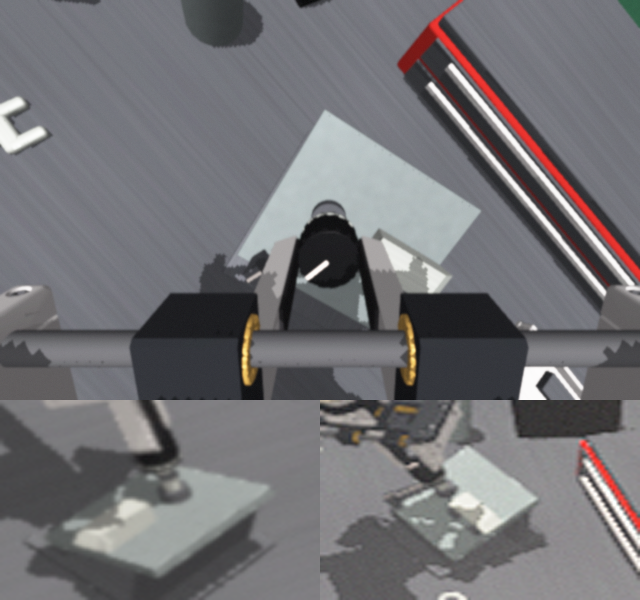

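The wrist view shows the knob's white line running from (328,262) to (305,280), towards the index block at (255,275). I'll measure that line's direction on the knob-top plane.

```bash
cat >> h.py <<'E'
def onplane(s,uv,h):
    O,M=d['O'],d['M'];uv=np.atleast_2d(uv);r=np.c_[(uv[:,0]-s['cx'])/s['fx'],(uv[:,1]-s['cy'])/s['fy'],np.ones(len(uv))]@s['R'];C=-s['R'].T@s['t']
    n=M[:,2];return ((C+r*((h-(C-O)@n)/(r@n))[:,None])-O)@M
def knobline(s,box,h):
    u0,v0,u1,v1=box;g=s['image'][v0:v1,u0:u1].min(-1);v,u=np.nonzero(g>140)
    p=onplane(s,np.c_[u+u0,v+v0],h)[:,:2];vx,vy,x0,y0=cv2.fitLine(np.float32(p),cv2.DIST_HUBER,0,.001,.001).ravel()
    c=p.mean(0)-[0,.0262]
    if c@[vx,vy]<0: vx,vy=-vx,-vy
    print('n',len(p),'mean',p.mean(0).round(4),'clamp by line',np.arctan2(-vx,-vy),'by mean',np.arctan2(-c[0],-c[1]))
E
python3 - <<'E'
from h import *
import pickle
a,b,c=pickle.load(open('c.pkl','rb'));knobline(a,(302,255,334,284),.080)
a0=pickle.load(open('b.pkl','rb'));knobline(a0,(316,163,333,178),.0764)
E
```

```text
n 181 mean [-0.0094  0.0282] clamp by line 1.87512 by mean 1.783477900685526
n 49 mean [-0.001   0.0198] clamp by line 0.18106076 by mean 0.15022306905903623
```

Request:
{"method": "drive_tool", "body": {
  "commands": [
    [0, 0, -0.003, 0, 0, 0.65],
    [0, 0, -0.003, 0, 0, 0.65],
    [0, 0, 0, 0, 0, 0]
  ]
}}

```text
time: 8.78
tool_pos: [0.5886, 0.1577, 0.1015]
ee_rot: [2.92, -0.447, 0.8]
wrist_force: [10.4, 4.4, -4.0]
width: 0.0331
finger_force: 30.0
```

Request:
{"method": "drive_tool", "body": {
  "commands": [
    [0, 0, 0, 0, 0, 0],
    [0, 0, 0, 0, 0, 0],
    [0, 0, 0, 0, 0, 0],
    [0, 0, 0, 0, 0, 0],
    [0, 0, -0.5, 0, 0, 0],
    [0, 0, -0.8, 0, 0, 0],
    [0, 0, -0.8, 0, 0, 0],
    [0, 0, -0.8, 0, 0, 0],
    [0, 0, -0.3, 0, 0, 0],
    [0, 0, 0, 0, 0, -1],
    [0, 0, 0, 0, 0, -1],
    [0, 0, 0, 0, 0, -1],
    [0, 0, 0, 0, 0, -1],
    [0, 0, 0, 0, 0, -1],
    [0, 0, 0, 0, 0, -1],
    [-0.6, 0, 0, 0, 0, -1],
    [0, 0, 0, 0, 0, -1],
    [0, 0, 0, 0, 0, -1],
    [0, 0, 0, 0, 0, 0]
  ],
  "gripper": 0.3
}}

```text
time: 11.15
tool_pos: [0.5248, 0.115, 0.2059]
ee_rot: [2.665, -0.113, 1.677]
wrist_force: [-0.5, 0.5, 0.6]
width: 0.0661
finger_force: 0.0
```

```bash
python3 - <<'E'
from h import *
import pickle
st();a=cam('wrist');pickle.dump(a,open('e.pkl','wb'));cv2.imwrite('pics/w4.png',a['image'])
E
```

```text
t 11.15 plate [-14.6   5.9 171.9] world [524.8 115.  205.9] j [ 0.01 -0.34  1.79  0.15  1.24 -0.09] F [-0.5  0.5  0.6] w 0.06608288909418555 Tq_tool [ 0.25  -0.036 -0.03 ] Ftool [ 0.6 -0.2 -0.7]
```

View pics/w4.png

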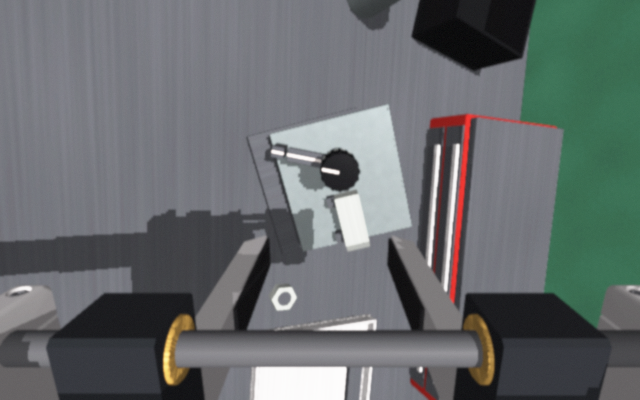

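The hook arm now points from the knob (340,170) to the index block (278,151), and the lines look collinear. The bar at (351,220) is free. I'll measure both and work out the bar grasp.

```bash
python3 - <<'E'
from h import *
import pickle
a=pickle.load(open('e.pkl','rb'));O,M=d['O'],d['M'];knobline(a,(318,160,342,178),.0798)
L=(pts(a)-O)@M;u=(abs(L[...,0])<.075)&(abs(L[...,1])<.09)
for lo,hi in((.0325,.0385),(.018,.025),(.07,.085)):
    nn,lab,s,ce=cv2.connectedComponentsWithStats((u&(L[...,2]>lo)&(L[...,2]<hi)).astype(np.uint8))
    for i in range(1,nn):
        if s[i,4]>60:
            p=L[lab==i];print(lo,s[i].tolist(),p.mean(0).round(4),p.min(0).round(4),p.max(0).round(4),[np.round(t,4) for t in cv2.minAreaRect(np.float32(p[:,:2]))],cv2.fitLine(np.float32(p[:,:2]),cv2.DIST_HUBER,0,.001,.001).ravel())
go(O+M@[0,-.0385,.003],np.c_[M[:,1],M[:,0],-M[:,2]])
E
```

```text
n 90 mean [-0.0081  0.0295] clamp by line 2.0612745 by mean 1.958437896765412
0.0325 [287, 147, 38, 20, 494] [-0.031   0.0406  0.0345] [-0.0487  0.028   0.0325] [-0.0114  0.0535  0.0371] [array([-0.0304,  0.0402]), array([0.0142, 0.0362]), np.float64(65.2832)] [ 0.9106996  -0.41306925 -0.03102703  0.0406215 ]
0.018 [334, 193, 36, 55, 1228] [-0.0002 -0.039   0.0219] [-0.0132 -0.0706  0.018 ] [ 0.0127 -0.0109  0.0242] [array([-0.0003, -0.0408]), array([0.0597, 0.0259]), np.float64(89.971)] [ 2.2520563e-03  9.9999744e-01 -2.1689334e-04 -3.8977377e-02]
0.07 [320, 150, 40, 42, 1236] [0.0001 0.0266 0.0795] [-0.0175  0.0079  0.07  ] [0.0173 0.0435 0.0822] [array([0.0001, 0.026 ]), array([0.0349, 0.0345]), np.float64(68.1738)] [1.5030801e-01 9.8863924e-01 1.3336349e-04 2.6613086e-02]
t 11.2 plate [-14.4   5.9 172.1] world [524.8 115.1 206.2] j [ 0.01 -0.34  1.79  0.15  1.24 -0.09] F [-1.   0.4 -0.5] w 0.06575832850696896 Tq_tool [ 0.25  -0.031  0.052] Ftool [ 0.4 -1.1  0. ]
shift units [-0.989  0.619  4.228]
rotvec x10 [-0.003  0.003 -2.43 ]
```

Request:
{"method": "drive_tool", "body": {
  "commands": [
    [0, 0, 0, 0, 0, -0.8],
    [0, 0, 0, 0, 0, -0.8],
    [0, 0, 0, 0, 0, -0.83],
    [-0.55, 0.18, 0, 0, 0, 0],
    [-0.55, 0.18, 0, 0, 0, 0],
    [0, 0, 0.7, 0, 0, 0],
    [0, 0, 0.7, 0, 0, 0],
    [0, 0, 0.7, 0, 0, 0],
    [0, 0, 0.7, 0, 0, 0],
    [0, 0, 0.4, 0, 0, 0],
    [0, 0, 0, 0, 0, 0],
    [0, 0, 0, 0, 0, 0]
  ]
}}

```text
time: 12.7
tool_pos: [0.6088, 0.0963, 0.1023]
ee_rot: [2.65, 0.002, 1.893]
wrist_force: [-0.4, 0.3, 0.2]
width: 0.0659
finger_force: 0.0
```

```bash
python3 - <<'E'
from h import *
O,M=d['O'],d['M'];go(O+M@[0,-.0383,.003],np.c_[M[:,1],M[:,0],-M[:,2]])
E
```

```text
t 12.7 plate [  1.9 -38.4  45.8] world [608.8  96.3 102.3] j [-0.04 -0.1   1.8   0.2   0.99 -0.43] F [-0.4  0.3  0.2] w 0.06591707186613772 Tq_tool [ 0.206 -0.008  0.   ] Ftool [ 0.4 -0.2 -0.3]
shift units [ 0.003 -0.05   1.07 ]
rotvec x10 [0.027 0.012 0.019]
```

Request:
{"method": "drive_tool", "body": {
  "commands": [
    [0, -0.03, 0.35, 0, 0, 0],
    [0, 0, 0.35, 0, 0, 0],
    [0, 0, 0.22, 0, 0, 0],
    [0, 0, 0.1, 0, 0, 0],
    [0, 0, 0, 0, 0, 0],
    [0, 0, 0, 0, 0, 0]
  ]
}}

```text
time: 13.45
tool_pos: [0.6257, 0.1021, 0.065]
ee_rot: [2.651, 0.002, 1.893]
wrist_force: [-0.9, 0.9, 0.5]
width: 0.0658
finger_force: 0.0
```

```bash
python3 - <<'E'
from h import *
O,M=d['O'],d['M'];go(O+M@[0,-.0383,.003])
E
```

```text
t 13.45 plate [  0.1 -38.3   4.4] world [625.7 102.1  65. ] j [-0.02 -0.03  1.81  0.2   0.9  -0.43] F [-0.9  0.9  0.5] w 0.06576711146346192 Tq_tool [ 0.135  0.014 -0.029] Ftool [ 1.1 -0.2 -0.7]
shift units [ 0.    -0.004  0.036]
```

Well placed. Close on the bar.

Request:
{"method": "drive_tool", "body": {
  "commands": [
    [0, 0, 0, 0, 0, 0],
    [0, 0, 0, 0, 0, 0],
    [0, 0, 0, 0, 0, 0],
    [0, 0, 0, 0, 0, 0],
    [0, 0, 0, 0, 0, 0],
    [0, 0, 0, 0, 0, 0]
  ],
  "gripper": 1.0
}}

```text
time: 14.2
tool_pos: [0.6254, 0.1021, 0.0645]
ee_rot: [2.652, 0.001, 1.893]
wrist_force: [0.5, 0.4, -0.1]
width: 0.0094
finger_force: 0.0
```

```bash
python3 -c "
from h import *
o,_=st();print(o['finger_force'])"
```

```text
t 14.2 plate [ -0.3 -38.2   4.1] world [625.4 102.1  64.5] j [-0.02 -0.03  1.81  0.2   0.9  -0.43] F [ 0.5  0.4 -0.1] w 0.009369444898456805 Tq_tool [ 0.234  0.024 -0.031] Ftool [0.2 0.5 0.4]
0.0
```

The fingers went past 26 mm, so something is off. I'll look.

```bash
python3 - <<'E'
from h import *
a=cam('wrist');b=cam('scene');c=cam('side')
import pickle;pickle.dump((a,b,c),open('f.pkl','wb'))
cr=np.vstack([a['image'][:,:], np.hstack([cv2.resize(b['image'][150:250,315:435],(320,200),interpolation=2),cv2.resize(c['image'][130:230,265:385],(320,200),interpolation=2)])])
cv2.imwrite('pics/w5.png',cr)
E
```

```text
(no output)
```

View pics/w5.png

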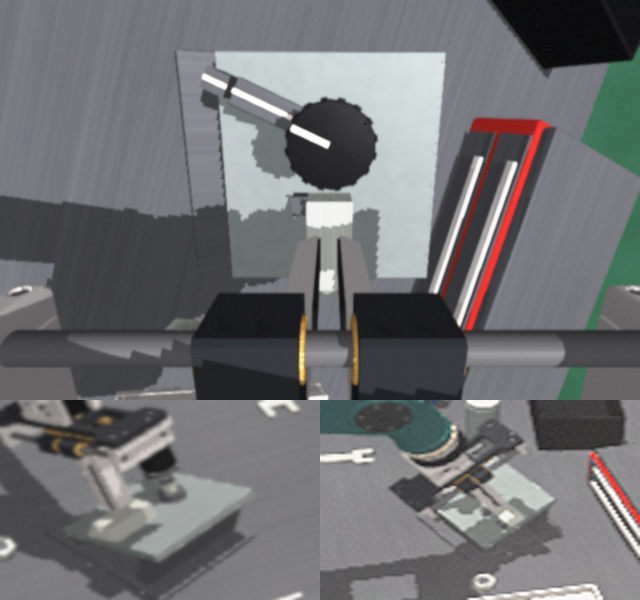

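The fingers (317..342) seem narrower than the bar (305..353), and it isn't clear if they are around it or above it. I'll check the heights by depth.

```bash
python3 - <<'E'
from h import *
import pickle
a,b,c=pickle.load(open('f.pkl','rb'));O,M=d['O'],d['M']
L=(pts(a)-O)@M*1e3
for v in(205,215,230,240,245,250,260,280,290):
    print(v,[(u,L[v,u].round(0).astype(int).tolist()) for u in(300,308,314,320,329,338,345,352)])
o,T=st();print(proj(a,o['tool_pos']),proj(a,o['tool_pos']-.019*T[:,2]))
for n,s in(('scene',b),('side',c)):
    Q=(pts(s)-O)@M*1e3;m=(abs(Q[...,0])<30)&(Q[...,1]>-85)&(Q[...,1]<0)&(Q[...,2]>15)&(Q[...,2]<28)
    print(n,m.sum(),np.percentile(Q[m],[2,50,98],axis=0).round(0).tolist())
print(get_obs()['width'])
E
```

```text
205 [(300, [-18, -17, 13]), (308, [-12, -14, 22]), (314, [-9, -14, 21]), (320, [-5, -14, 21]), (329, [0, -14, 21]), (338, [5, -14, 22]), (345, [9, -14, 22]), (352, [13, -14, 21])]
215 [(300, [-18, -23, 11]), (308, [-12, -20, 22]), (314, [-9, -20, 22]), (320, [-6, -20, 21]), (329, [0, -20, 22]), (338, [5, -20, 22]), (345, [9, -20, 23]), (352, [14, -27, 0])]
230 [(300, [-19, -37, 0]), (308, [-12, -29, 22]), (314, [-9, -29, 22]), (320, [-6, -29, 22]), (329, [0, -29, 22]), (338, [5, -29, 22]), (345, [9, -29, 22]), (352, [14, -37, 0])]
240 [(300, [-19, -44, 1]), (308, [-12, -29, 38]), (314, [-8, -29, 38]), (320, [-1, 39, 210]), (329, [0, -35, 22]), (338, [4, -31, 33]), (345, [8, -29, 37]), (352, [12, -29, 38])]
245 [(300, [-15, -29, 44]), (308, [-11, -29, 45]), (314, [-8, -29, 44]), (320, [-5, -33, 34]), (329, [0, -38, 22]), (338, [4, -31, 40]), (345, [8, -29, 45]), (352, [11, -29, 45])]
250 [(300, [-15, -29, 51]), (308, [-11, -29, 52]), (314, [-8, -29, 52]), (320, [-5, -36, 35]), (329, [0, -41, 22]), (338, [4, -30, 48]), (345, [7, -29, 51]), (352, [11, -29, 51])]
260 [(300, [-14, -28, 64
[... 236 characters left out ...]
6, -60, 23]), (329, [0, -61, 22]), (338, [4, -42, 57]), (345, [6, -29, 82]), (352, [9, -29, 82])]
290 [(300, [-12, -29, 90]), (308, [-9, -29, 90]), (314, [-6, -30, 87]), (320, [-6, -68, 21]), (329, [0, -68, 20]), (338, [5, -68, 20]), (345, [6, -29, 90]), (352, [8, -29, 90])]
t 14.35 plate [ -0.3 -38.2   4.1] world [625.4 102.1  64.5] j [-0.02 -0.03  1.81  0.2   0.9  -0.43] F [-0.9 -0.3 -0.2] w 0.0007576987320875563 Tq_tool [ 0.203 -0.011  0.009] Ftool [-0.  -0.9 -0.2]
[[328.99845562 234.19798202]] [[329.05393269 245.80383771]]
scene 174 [[-11.0, -75.0, 15.0], [6.0, -48.0, 20.0], [16.0, -14.0, 24.0]]
side 71 [[-12.0, -75.0, 16.0], [2.0, -59.0, 22.0], [15.0, -27.0, 28.0]]
0.0007576987320875563
```

```bash
python3 - <<'E'
from h import *
import pickle
a,b,c=pickle.load(open('f.pkl','rb'));O,M=d['O'],d['M']
for n,s in(('wrist',a),('scene',b),('side',c)):
    Q=(pts(s)-O)@M*1e3;m=(abs(Q[...,0])<30)&(Q[...,1]>-60)&(Q[...,1]<-15)
    h,e=np.histogram(Q[m][:,2],np.arange(-4,81,4));print(n,dict(zip(e[:-1].astype(int).tolist(),h.tolist())))
    k=m&(Q[...,2]>26)&(Q[...,2]<45);print(np.percentile(Q[k],[0,5,50,95,100],axis=0).round(0).tolist() if k.any() else 0)
E
```

```text
wrist {-4: 1071, 0: 1303, 4: 0, 8: 94, 12: 100, 16: 1, 20: 2035, 24: 1, 28: 20, 32: 106, 36: 136, 40: 128, 44: 151, 48: 154, 52: 198, 56: 217, 60: 186, 64: 225, 68: 232, 72: 298, 76: 270}
[[-17.0, -46.0, 30.0], [-15.0, -41.0, 32.0], [-5.0, -29.0, 38.0], [14.0, -28.0, 44.0], [16.0, -28.0, 45.0]]
scene {-4: 58, 0: 29, 4: 19, 8: 21, 12: 19, 16: 34, 20: 74, 24: 3, 28: 5, 32: 5, 36: 16, 40: 15, 44: 19, 48: 16, 52: 18, 56: 17, 60: 17, 64: 17, 68: 22, 72: 16, 76: 19}
[[-15.0, -51.0, 28.0], [-12.0, -49.0, 29.0], [7.0, -47.0, 40.0], [17.0, -33.0, 45.0], [18.0, -31.0, 45.0]]
side {-4: 27, 0: 34, 4: 14, 8: 6, 12: 7, 16: 6, 20: 20, 24: 13, 28: 0, 32: 4, 36: 3, 40: 4, 44: 6, 48: 5, 52: 5, 56: 5, 60: 10, 64: 1, 68: 2, 72: 8, 76: 7}
[[-10.0, -60.0, 26.0], [-7.0, -58.0, 26.0], [1.0, -47.0, 33.0], [13.0, -38.0, 42.0], [14.0, -33.0, 43.0]]
```

The fingertips are really about 26 mm behind the reported TCP: they stand at about 30 mm on the plate normal while the TCP reads 4 mm, and they shut above the bar. I reopen and measure the tips before going deeper.

Request:
{"method": "drive_tool", "body": {
  "commands": [
    [0, 0, 0, 0, 0, 0],
    [0, 0, 0, 0, 0, 0],
    [0, 0, 0, 0, 0, 0],
    [0, 0, 0, 0, 0, 0],
    [0, 0, 0, 0, 0, 0],
    [0, 0, 0, 0, 0, 0]
  ],
  "gripper": 0.35
}}

```text
time: 15.1
tool_pos: [0.6255, 0.1021, 0.0645]
ee_rot: [2.651, 0.001, 1.893]
wrist_force: [0.8, 0.5, -0.8]
width: 0.0572
finger_force: 0.0
```

```bash
cat >> h.py <<'E'
def tips(s):
    o,T=st();Q=(pts(s)-o['tool_pos'])@T*1e3  # tool frame
    w=o['width']*500
    for sg in(-1,1):
        m=(sg*Q[...,1]>w-3)&(sg*Q[...,1]<w+16)&(abs(Q[...,0])<14)&(Q[...,2]>-75)&(s['range_z']>0)
        h,e=np.histogram(Q[m][:,2],np.arange(-75,25,5));print('side',sg,dict(zip(e[:-1].astype(int).tolist(),h.tolist())))
def barpose(s):
    O,M=d['O'],d['M'];L=(pts(s)-O)@M;k=(abs(L[...,0])<.03)&(L[...,1]>-.09)&(L[...,1]<0)&(abs(L[...,2]-.0215)<.0035)
    p=L[k];print('bar',p.mean(0).round(4),p.min(0).round(4),p.max(0).round(4),[np.round(t,4) for t in cv2.minAreaRect(np.float32(p[:,:2]))])
E
python3 - <<'E'
from h import *
a=cam('wrist');tips(a);barpose(a)
import pickle;pickle.dump(a,open('g.pkl','wb'))
E
```

```text
t 15.15 plate [ -0.3 -38.2   4.2] world [625.5 102.1  64.6] j [-0.02 -0.03  1.81  0.2   0.9  -0.43] F [-0.1 -1.  -0.4] w 0.06021974203986221 Tq_tool [0.184 0.008 0.006] Ftool [-0.9 -0.6  0.2]
side -1 {-75: 253, -70: 226, -65: 194, -60: 189, -55: 169, -50: 163, -45: 139, -40: 136, -35: 104, -30: 57, -25: 0, -20: 0, -15: 0, -10: 0, -5: 0, 0: 862, 5: 57, 10: 0, 15: 0}
side 1 {-75: 256, -70: 215, -65: 213, -60: 176, -55: 175, -50: 159, -45: 135, -40: 136, -35: 103, -30: 60, -25: 0, -20: 0, -15: 0, -10: 0, -5: 0, 0: 832, 5: 75, 10: 0, 15: 0}
bar [-0.0004 -0.0385  0.022 ] [-0.0135 -0.071   0.018 ] [ 0.0126 -0.0114  0.0246] [array([-0.0005, -0.0412]), array([0.0596, 0.0261]), np.float64(89.8568)]
```

The tips end about 27 mm behind the reported TCP. The bar hasn't moved. I descend 26 mm more, in two steps.

Request:
{"method": "drive_tool", "body": {
  "commands": [
    [0, 0, 0.2, 0, 0, 0],
    [0, 0, 0.2, 0, 0, 0],
    [0, 0, 0, 0, 0, 0],
    [0, 0, 0, 0, 0, 0]
  ]
}}

```text
time: 15.65
tool_pos: [0.6326, 0.1045, 0.0501]
ee_rot: [2.652, 0.001, 1.893]
wrist_force: [-0.2, -0.9, -0.3]
width: 0.0613
finger_force: 0.0
```

```bash
python3 - <<'E'
from h import *
a=cam('wrist');tips(a);barpose(a)
E
```

```text
t 15.7 plate [ -0.2 -38.2 -11.9] world [632.7 104.5  50.4] j [-0.02  0.    1.81  0.2   0.87 -0.44] F [ 0.5  0.6 -0.8] w 0.06096028393565289 Tq_tool [0.198 0.033 0.004] Ftool [0.4 0.2 1. ]
side -1 {-75: 257, -70: 237, -65: 213, -60: 187, -55: 175, -50: 162, -45: 147, -40: 132, -35: 111, -30: 66, -25: 1, -20: 0, -15: 835, -10: 0, -5: 0, 0: 0, 5: 0, 10: 0, 15: 0}
side 1 {-75: 240, -70: 236, -65: 218, -60: 184, -55: 178, -50: 160, -45: 145, -40: 141, -35: 113, -30: 63, -25: 1, -20: 0, -15: 787, -10: 1, -5: 0, 0: 0, 5: 0, 10: 0, 15: 0}
bar [-0.     -0.0383  0.022 ] [-0.0135 -0.0709  0.018 ] [ 0.03   -0.0113  0.0249] [array([ 0.0082, -0.0411]), array([0.0435, 0.0596]), np.float64(0.1429)]
```

Request:
{"method": "drive_tool", "body": {
  "commands": [
    [0, 0, 0.13, 0, 0, 0],
    [0, 0, 0.12, 0, 0, 0],
    [0, 0, 0, 0, 0, 0]
  ]
}}

```text
time: 16.08
tool_pos: [0.6367, 0.106, 0.0408]
ee_rot: [2.653, 0.001, 1.894]
wrist_force: [-0.1, 0.1, 0.8]
width: 0.0611
finger_force: 0.0
```

Request:
{"method": "drive_tool", "body": {
  "commands": [
    [0, 0, 0, 0, 0, 0],
    [0, 0, 0, 0, 0, 0],
    [0, 0, 0, 0, 0, 0],
    [0, 0, 0, 0, 0, 0],
    [0, 0, 0, 0, 0, 0],
    [0, 0, 0, 0, 0, 0]
  ],
  "gripper": 1.0
}}

```text
time: 16.82
tool_pos: [0.6371, 0.1059, 0.0417]
ee_rot: [2.651, 0.001, 1.893]
wrist_force: [-0.6, -0.5, 0.1]
width: 0.0258
finger_force: 30.0
```

```bash
python3 - <<'E'
from h import *
a=cam('wrist');tips(a);barpose(a)
E
```

```text
t 16.875 plate [ -0.2 -38.2 -21.7] world [637.1 105.9  41.7] j [-0.01  0.02  1.81  0.21  0.85 -0.44] F [-1.2 -0.1  1.2] w 0.025995805156250353 Tq_tool [0.248 0.013 0.024] Ftool [ 0.3 -0.5 -1.6]
side -1 {-75: 204, -70: 176, -65: 168, -60: 148, -55: 140, -50: 129, -45: 409, -40: 79, -35: 55, -30: 20, -25: 259, -20: 0, -15: 0, -10: 0, -5: 0, 0: 0, 5: 0, 10: 0, 15: 0}
side 1 {-75: 194, -70: 182, -65: 168, -60: 146, -55: 141, -50: 124, -45: 351, -40: 80, -35: 57, -30: 21, -25: 382, -20: 1, -15: 0, -10: 0, -5: 0, 0: 0, 5: 0, 10: 0, 15: 0}
bar [-0.0006 -0.0378  0.022 ] [-0.0256 -0.0708  0.018 ] [ 0.0246 -0.0113  0.025 ] [array([-0.0006, -0.041 ]), array([0.0594, 0.0502]), np.float64(89.5942)]
```

The bar is gripped (26.0 mm, 30 N), and its underside is 21.7 mm behind the reported TCP. I lift along the plate normal, then bring it upright.

Request:
{"method": "drive_tool", "body": {
  "commands": [
    [0, 0, -0.15, 0, 0, 0],
    [0, 0, -0.4, 0, 0, 0],
    [0, 0, -0.6, 0, 0, 0],
    [0, 0, -0.7, 0, 0, 0],
    [0, 0, -0.7, 0, 0, 0],
    [0, 0, -0.5, 0, 0, 0],
    [0, 0, 0, 0, 0, 0]
  ]
}}

```text
time: 17.75
tool_pos: [0.5824, 0.0875, 0.1511]
ee_rot: [2.65, 0.003, 1.893]
wrist_force: [-0.2, -0.5, -2.5]
width: 0.0258
finger_force: 30.0
```

```bash
python3 - <<'E'
from h import *
o,T=st();print(o['finger_force']);a=cam('wrist');Q=(pts(a)-o['tool_pos'])@T*1e3
m=(abs(Q[...,1])<11)&(abs(Q[...,0])<45)&(Q[...,2]>-48)&(Q[...,2]<-38);print('bar top in tool',np.percentile(Q[m],[1,50,99],axis=0).round(1).tolist())
go(np.array([.598,-.135,.07]),(R.from_euler('xyz',[np.pi,0,1.536])).as_matrix())
E
```

```text
t 17.75 plate [  0.2 -38.4 101.9] world [582.4  87.5 151.1] j [-0.06 -0.2   1.78  0.2   1.1  -0.43] F [-0.2 -0.5 -2.5] w 0.02577510738052004 Tq_tool [ 0.411  0.023 -0.007] Ftool [-0.4 -1.5  2.1]
29.99786227941513
bar top in tool [[-32.1, -10.8, -45.2], [0.7, -0.1, -43.8], [26.5, 10.8, -38.9]]
t 17.8 plate [ -0.9 -38.2 100.6] world [582.   87.6 149.4] j [-0.06 -0.2   1.79  0.2   1.1  -0.43] F [-0.2 -0.4 -2.1] w 0.026024848675420896 Tq_tool [0.455 0.06  0.006] Ftool [-0.3 -1.3  1.7]
shift units [-5.402 -2.16   1.109]
rotvec x10 [ 4.849 -0.857  3.506]
```

Request:
{"method": "drive_tool", "body": {
  "commands": [
    [0, 0, 0, 0.7, 0, 0],
    [0, 0, 0, 0.7, 0, 0],
    [0, 0, 0, 0.7, 0, 0],
    [0, 0, 0, 0.7, 0, 0],
    [0, 0, 0, 0.7, 0, 0],
    [0, 0, 0, 0.7, 0, 0],
    [0, 0, 0, 0.7, 0, 0],
    [0, 0, 0, 0, 0, 0.9],
    [0, 0, 0, 0, 0, 0.9],
    [0, 0, 0, 0, 0, 0.9],
    [0, 0, 0, 0, 0, 0.88],
    [-0.7, 0.1, 0, 0, 0, 0],
    [-0.7, 0.1, 0, 0, 0, 0],
    [-0.7, 0.1, 0, 0, 0, 0],
    [-0.7, 0.1, 0, 0, 0, 0],
    [-0.7, 0.1, 0, 0, 0, 0],
    [-0.7, 0.1, 0, 0, 0, 0],
    [-0.7, 0, 0, 0, 0, 0],
    [-0.65, 0, 0, 0, 0, 0],
    [0, 0, 0, 0, 0, 0]
  ]
}}

```text
time: 20.3
tool_pos: [0.598, -0.1362, 0.1473]
ee_rot: [-3.139, 0.001, 1.533]
wrist_force: [0.0, 0.8, -2.6]
width: 0.0259
finger_force: 30.0
```

```bash
python3 - <<'E'
from h import *
o,T=st();a=cam('wrist');import pickle;pickle.dump(a,open('i.pkl','wb'));Q=(pts(a)-o['tool_pos'])@T*1e3
m=(abs(Q[...,1])<11)&(abs(Q[...,0])<45)&(Q[...,2]>-48)&(Q[...,2]<-38);print('bar top in tool',np.percentile(Q[m],[1,50,99],axis=0).round(1).tolist())
# tray from scene & side & wrist
for n in('scene','side','wrist'):
    s=cam(n) if n!='wrist' else a;P=pts(s);v=(abs(P[...,0]-.619)<.11)&(abs(P[...,1]+.139)<.11)
    k=v&(P[...,2]>.015)&(P[...,2]<.026);fl=v&(P[...,2]<.012)&(s['image'].min(-1)>150)
    p=P[k];print(n,k.sum(),[np.round(t,3) for t in cv2.minAreaRect(np.float32(p[:,:2]))],'ext',p.min(0).round(3),p.max(0).round(3),'floor z',np.median(P[fl][:,2]).round(4))
go(np.array([.598,-.135,-.0175]),(R.from_euler('xyz',[np.pi,0,1.536])).as_matrix())
E
```

```text
t 20.3 plate [ -50.8 -255.6  124.7] world [ 598.  -136.2  147.3] j [-0.32  0.24  1.26 -0.    1.65 -0.28] F [ 0.   0.8 -2.6] w 0.02586071875519265 Tq_tool [-0.013  0.071 -0.003] Ftool [ 0.8 -0.   2.6]
bar top in tool [[-32.3, -10.8, -45.0], [0.9, -0.0, -43.7], [26.6, 10.8, -39.0]]
scene 524 [array([ 0.618, -0.139]), array([0.17 , 0.174]), np.float64(87.732)] ext [ 0.529 -0.227  0.015] [ 0.707 -0.051  0.025] floor z 0.0032
side 403 [array([ 0.617, -0.138]), array([0.175, 0.171]), np.float64(87.691)] ext [ 0.529 -0.228  0.015] [ 0.704 -0.05   0.026] floor z 0.0054
wrist 2618 [array([ 0.616, -0.138]), array([0.169, 0.17 ]), np.float64(87.787)] ext [ 0.528 -0.225  0.015] [ 0.704 -0.05   0.022] floor z 0.0029
t 20.45 plate [ -49.2 -253.5  125.2] world [ 598.5 -133.8  148.4] j [-0.31  0.24  1.26 -0.    1.65 -0.28] F [-0.1  0.3 -1.8] w 0.02589839783627215 Tq_tool [ 0.023  0.019 -0.024] Ftool [ 0.3 -0.1  1.8]
shift units [-0.029 -0.008  4.148]
rotvec x10 [-0.01   0.001  0.002]
```

Request:
{"method": "drive_tool", "body": {
  "commands": [
    [0, 0, 0.6, 0, 0, 0],
    [0, 0, 0.6, 0, 0, 0],
    [0, 0, 0.6, 0, 0, 0],
    [0, 0, 0.6, 0, 0, 0],
    [0, 0, 0.6, 0, 0, 0],
    [0, 0, 0.5, 0, 0, 0],
    [0, 0, 0.3, 0, 0, 0],
    [0, 0, 0.1, 0, 0, 0],
    [0, 0, 0, 0, 0, 0],
    [0, 0, 0, 0, 0, 0]
  ]
}}

```text
time: 21.7
tool_pos: [0.5996, -0.1354, -0.0053]
ee_rot: [3.139, 0.002, 1.535]
wrist_force: [-0.5, 0.5, -2.1]
width: 0.0256
finger_force: 30.0
```

```bash
python3 - <<'E'
from h import *
go(np.array([.598,-.135,-.0175]),(R.from_euler('xyz',[np.pi,0,1.536])).as_matrix())
E
```

```text
t 21.7 plate [-120.9 -255.4  -10.8] world [ 599.6 -135.4   -5.3] j [-0.31  0.33  1.46 -0.    1.35 -0.28] F [-0.5  0.5 -2.1] w 0.02561253085337635 Tq_tool [-0.012  0.009  0.035] Ftool [ 0.5 -0.5  2.1]
shift units [ 0.009 -0.042  0.305]
rotvec x10 [ 0.026  0.019 -0.007]
```

Slow final descent, watching force.

Request:
{"method": "drive_tool", "body": {
  "commands": [
    [0, 0, 0.08, 0, 0, 0],
    [0, 0, 0.07, 0, 0, 0],
    [0, 0, 0.05, 0, 0, 0],
    [0, 0, 0.04, 0, 0, 0],
    [0, 0, 0, 0, 0, 0]
  ]
}}

```text
time: 22.32
tool_pos: [0.5986, -0.135, -0.0163]
ee_rot: [3.141, 0.001, 1.535]
wrist_force: [-0.2, 0.8, -3.5]
width: 0.0257
finger_force: 30.0
```

Request:
{"method": "drive_tool", "body": {
  "commands": [
    [0, 0, 0.025, 0, 0, 0],
    [0, 0, 0.015, 0, 0, 0],
    [0, 0, 0, 0, 0, 0]
  ]
}}

```text
time: 22.7
tool_pos: [0.5988, -0.135, -0.0177]
ee_rot: [3.141, 0.001, 1.535]
wrist_force: [-0.1, -0.9, -2.3]
width: 0.0256
finger_force: 30.0
```

Request:
{"method": "drive_tool", "body": {
  "commands": [
    [0, 0, 0.02, 0, 0, 0],
    [0, 0, 0, 0, 0, 0]
  ]
}}

```text
time: 22.95
tool_pos: [0.5987, -0.1351, -0.0186]
ee_rot: [3.141, 0.001, 1.535]
wrist_force: [0.2, -0.7, -2.8]
width: 0.0254
finger_force: 30.0
```

Request:
{"method": "drive_tool", "body": {
  "commands": [
    [0, 0, 0.015, 0, 0, 0],
    [0, 0, 0, 0, 0, 0]
  ]
}}

```text
time: 23.2
tool_pos: [0.5988, -0.1351, -0.0187]
ee_rot: [3.141, 0.001, 1.535]
wrist_force: [-1.6, 0.4, -0.6]
width: 0.0254
finger_force: 30.0
```

Request:
{"method": "drive_tool", "body": {
  "commands": [
    [0, 0, 0.015, 0, 0, 0],
    [0, 0, 0, 0, 0, 0]
  ]
}}

```text
time: 23.45
tool_pos: [0.5988, -0.1351, -0.0188]
ee_rot: [3.141, 0.001, 1.535]
wrist_force: [-2.7, 0.2, 4.4]
width: 0.0258
finger_force: 30.0
```

Request:
{"method": "drive_tool", "body": {
  "commands": [
    [0, 0, 0.01, 0, 0, 0],
    [0, 0, 0, 0, 0, 0]
  ]
}}

```text
time: 23.7
tool_pos: [0.5989, -0.1351, -0.0188]
ee_rot: [3.141, 0.002, 1.536]
wrist_force: [-4.0, 0.6, 6.3]
width: 0.026
finger_force: 30.0
```

Firm contact. I release part-way and lift.

Request:
{"method": "drive_tool", "body": {
  "commands": [
    [0, 0, 0, 0, 0, 0],
    [0, 0, 0, 0, 0, 0],
    [0, 0, 0, 0, 0, 0],
    [0, 0, 0, 0, 0, 0],
    [0, 0, 0, 0, 0, 0],
    [0, 0, -0.2, 0, 0, 0],
    [0, 0, -0.5, 0, 0, 0],
    [0, 0, -0.6, 0, 0, 0],
    [0, 0, -0.6, 0, 0, 0],
    [0, 0, -0.6, 0, 0, 0],
    [0, 0, -0.6, 0, 0, 0],
    [0, 0, -0.6, 0, 0, 0],
    [0, 0, -0.5, 0, 0, 0],
    [0, 0, -0.3, 0, 0, 0],
    [0, 0, 0, 0, 0, 0]
  ],
  "gripper": 0.35
}}

```text
time: 25.58
tool_pos: [0.5994, -0.135, 0.162]
ee_rot: [3.138, 0.002, 1.535]
wrist_force: [-0.4, -0.5, 0.2]
width: 0.0609
finger_force: 0.0
```

```bash
python3 - <<'E'
from h import *
for n in('wrist','scene'):
    s=cam(n);P=pts(s);v=(abs(P[...,0]-.6)<.04)&(abs(P[...,1]+.14)<.06)&(P[...,2]>.018)&(P[...,2]<.035)
    p=P[v];print(n,len(p),p.mean(0).round(4),np.percentile(p[:,2],[5,50,95]).round(4),[np.round(t,4) for t in cv2.minAreaRect(np.float32(p[:,:2]))])
O,M=d['O'],d['M'];Rt=np.c_[M[:,1],M[:,0],-M[:,2]]
go(O+M@[0,.0262,.083],Rt)
print((O+M@[0,.0262,.083]).round(4))
E
```

```text
wrist 1501 [ 0.599  -0.1367  0.0246] [0.0217 0.0248 0.0261] [array([ 0.5991, -0.139 ]), array([0.0621, 0.0258]), np.float64(87.3574)]
scene 259 [ 0.6025 -0.1408  0.0244] [0.0198 0.0245 0.028 ] [array([ 0.6013, -0.1409]), array([0.0628, 0.0307]), np.float64(88.4127)]
t 25.675 plate [ -44.4 -254.4  135.2] world [ 598.4 -134.7  159.5] j [-0.31  0.23  1.24 -0.    1.67 -0.28] F [-0.6  0.2 -1. ] w 0.061291715090879814 Tq_tool [-0.005  0.054  0.013] Ftool [ 0.2 -0.6  1. ]
shift units [ 7.129 -0.957  0.623]
rotvec x10 [-4.841  0.882 -3.492]
[0.5702 0.1516 0.1343]
```

Request:
{"method": "drive_tool", "body": {
  "commands": [
    [0.7, -0.1, 0, 0, 0, 0],
    [0.7, -0.1, 0, 0, 0, 0],
    [0.7, -0.1, 0, 0, 0, 0],
    [0.7, -0.1, 0, 0, 0, 0],
    [0.7, -0.1, 0, 0, 0, 0],
    [0.7, -0.1, 0, 0, 0, 0],
    [0.7, -0.1, 0, 0, 0, 0],
    [0.7, -0.1, 0, 0, 0, 0],
    [0.7, -0.1, 0, 0, 0, 0],
    [0.7, -0.06, 0, 0, 0, 0],
    [0.13, 0, 0, 0, 0, -0.9],
    [0, 0, 0, 0, 0, -0.9],
    [0, 0, 0, 0, 0, -0.9],
    [0, 0, 0, 0, 0, -0.88],
    [0, 0, 0, -0.9, 0, 0],
    [0, 0, 0, -0.9, 0, 0],
    [0, 0, 0, -0.9, 0, 0],
    [0, 0, 0, -0.9, 0, 0],
    [0, 0, 0, -0.9, 0, 0],
    [0, 0, 0, -0.4, 0, 0]
  ]
}}

```text
time: 28.18
tool_pos: [0.5686, 0.1512, 0.1573]
ee_rot: [2.653, 0.001, 1.893]
wrist_force: [-0.2, 0.6, 0.5]
width: 0.0608
finger_force: 0.0
```

Request:
{"method": "drive_tool", "body": {
  "commands": [
    [0, 0, 0, 0, 0, 1],
    [0, 0, 0, 0, 0, 1],
    [0, 0, 0, 0, 0, 1],
    [0, 0, 0, 0, 0, 1],
    [0, 0, 0, 0, 0, 1],
    [0, 0, 0, 0, 0, 1],
    [0, 0, 0, 0, 0, 1],
    [0, 0, 0, 0, 0, 1],
    [0, 0, 0, 0, 0, 1],
    [0, 0, 0, 0, 0, 1],
    [0, 0, 0, 0, 0, 1],
    [0, 0, 0, 0, 0, 1],
    [0, 0, 0, 0, 0, 0],
    [0, 0, 0, 0, 0, 0]
  ]
}}

```text
time: 29.92
tool_pos: [0.57, 0.1515, 0.1587]
ee_rot: [2.949, -0.452, 0.739]
wrist_force: [-0.2, -0.3, 0.1]
width: 0.0614
finger_force: 0.0
```

```bash
python3 - <<'E'
from h import *
O,M=d['O'],d['M'];go(O+M@[0,.0262,.023]);o,T=st();print((M.T@T).round(3))
a=cam('wrist');Q=(pts(a)-O)@M;k=(abs(Q[...,0])<.03)&(abs(Q[...,1]-.026)<.03)&(Q[...,2]>.07)&(Q[...,2]<.086)&(a['image'].max(-1)<90)
p=Q[k];print('knob',len(p),cv2.minEnclosingCircle(np.float32(p[:,:2])),np.median(p[:,2]))
E
```

```text
t 29.925 plate [ 11.2  26.2 104.7] world [570.  151.5 158.7] j [ 0.1  -0.2   1.77  0.12  1.1   0.94] F [-0.2 -0.3  0.1] w 0.06144153672934169 Tq_tool [ 0.068 -0.283 -0.091] Ftool [-0.3  0.2 -0.2]
shift units [-0.261 -0.103  2.041]
t 29.925 plate [ 11.2  26.2 104.7] world [570.  151.5 158.7] j [ 0.1  -0.2   1.77  0.12  1.1   0.94] F [-0.2 -0.3  0.1] w 0.06144153672934169 Tq_tool [ 0.068 -0.283 -0.091] Ftool [-0.3  0.2 -0.2]
[[ 0.931  0.365 -0.   ]
 [ 0.365 -0.931 -0.   ]
 [-0.     0.    -1.   ]]
knob 1705 ((0.0004533780738711357, 0.025792773813009262), 0.017960451543331146) 0.07971807251230019
```

Request:
{"method": "drive_tool", "body": {
  "commands": [
    [-0.26, -0.1, 0, 0, 0, 0],
    [0, 0, 0.3, 0, 0, 0],
    [0, 0, 0.5, 0, 0, 0],
    [0, 0, 0.5, 0, 0, 0],
    [0, 0, 0.5, 0, 0, 0],
    [0, 0, 0.2, 0, 0, 0],
    [0, 0, 0, 0, 0, 0],
    [0, 0, 0, 0, 0, 0]
  ]
}}

```text
time: 30.98
tool_pos: [0.5972, 0.1602, 0.0846]
ee_rot: [2.948, -0.455, 0.739]
wrist_force: [0.9, 0.4, 1.2]
width: 0.0613
finger_force: 0.0
```

```bash
python3 - <<'E'
from h import *
O,M=d['O'],d['M'];go(O+M@[0,.0262,.023])
E
```

```text
t 30.975 plate [ 1.7 25.9 25.8] world [597.2 160.2  84.6] j [ 0.11 -0.09  1.83  0.12  0.93  0.94] F [0.9 0.4 1.2] w 0.06127340508704922 Tq_tool [ 0.145 -0.275 -0.035] Ftool [ 1.4  0.4 -0.6]
shift units [-0.036 -0.022  0.07 ]
```

Request:
{"method": "drive_tool", "body": {
  "commands": [
    [-0.03, -0.02, 0.03, 0, 0, 0],
    [0, 0, 0, 0, 0, 0],
    [0, 0, 0, 0, 0, 0]
  ]
}}

```text
time: 31.35
tool_pos: [0.5962, 0.1603, 0.0823]
ee_rot: [2.949, -0.454, 0.738]
wrist_force: [0.4, -0.2, -0.1]
width: 0.0611
finger_force: 0.0
```

Request:
{"method": "drive_tool", "body": {
  "commands": [
    [0, 0, 0, 0, 0, 0],
    [0, 0, 0, 0, 0, 0],
    [0, 0, 0, 0, 0, 0],
    [0, 0, 0, 0, 0, 0],
    [0, 0, 0, 0, 0, 0],
    [0, 0, 0, 0, 0, 0]
  ],
  "gripper": 1.0
}}

```text
time: 32.1
tool_pos: [0.5966, 0.1597, 0.0822]
ee_rot: [2.948, -0.454, 0.738]
wrist_force: [3.8, -3.8, -1.3]
width: 0.0333
finger_force: 30.0
```

```bash
python3 -c "
from h import *
o,_=st();print(o['finger_force'])"
```

```text
t 32.1 plate [-0.1 25.5 24. ] world [596.6 159.7  82.2] j [ 0.11 -0.09  1.83  0.12  0.92  0.94] F [ 3.8 -3.8 -1.3] w 0.033316139683618975 Tq_tool [-0.678 -0.302 -0.026] Ftool [-0.3  5.   2.3]
29.999821186065674
```

Request:
{"method": "drive_tool", "body": {
  "commands": [
    [0, 0, 0.0048, 0, 0, -1],
    [0, 0, 0.0048, 0, 0, -1],
    [0, 0, 0.0048, 0, 0, -1],
    [0, 0, 0.0048, 0, 0, -1],
    [0, 0, 0.0048, 0, 0, -1],
    [0, 0, 0.0048, 0, 0, -1],
    [0, 0, 0.0048, 0, 0, -1],
    [0, 0, 0.0048, 0, 0, -1],
    [0, 0, 0.0048, 0, 0, -1],
    [0, 0, 0.0048, 0, 0, -1],
    [0, 0, 0.0048, 0, 0, -1],
    [0, 0, 0.0048, 0, 0, -1],
    [0, 0, 0.0048, 0, 0, -1],
    [0, 0, 0.0048, 0, 0, -1],
    [0, 0, 0.0048, 0, 0, -1],
    [0, 0, 0.0048, 0, 0, -1],
    [0, 0, 0.0048, 0, 0, -1],
    [0, 0, 0.0048, 0, 0, -1],
    [0, 0, 0.0048, 0, 0, -1],
    [0, 0, 0, 0, 0, 0]
  ]
}}

```text
time: 34.6
tool_pos: [0.599, 0.1602, 0.0794]
ee_rot: [2.755, 0.312, 2.533]
wrist_force: [5.3, -3.3, -1.9]
width: 0.0337
finger_force: 30.0
```

```bash
python3 -c "
from h import *
o,_=st();print(o['ee_rot'])"
```

```text
t 34.6 plate [ 0.7 25.3 20.5] world [599.  160.2  79.4] j [ 0.11 -0.08  1.83  0.12  0.91 -0.96] F [ 5.3 -3.3 -1.9] w 0.033723574062877966 Tq_tool [ 0.408 -0.832 -0.03 ] Ftool [-5.3 -1.1  3.6]
[2.7545518  0.3122459  2.53267765]
```

Request:
{"method": "drive_tool", "body": {
  "commands": [
    [0, 0, 0.002, 0, 0, -0.5],
    [0, 0, 0.002, 0, 0, -0.5],
    [0, 0, 0, 0, 0, 0]
  ]
}}

```text
time: 34.98
tool_pos: [0.5991, 0.1603, 0.0792]
ee_rot: [2.786, 0.348, 2.631]
wrist_force: [6.8, -3.4, -1.5]
width: 0.0337
finger_force: 30.0
```

```bash
python3 -c "
from h import *
o,_=st();print(o['ee_rot'])"
```

```text
t 34.975 plate [ 0.7 25.4 20.3] world [599.1 160.3  79.2] j [ 0.11 -0.08  1.83  0.12  0.91 -1.06] F [ 6.8 -3.4 -1.5] w 0.03373587832058329 Tq_tool [ 0.455 -0.772 -0.052] Ftool [-6.6 -1.1  3.9]
[2.78631269 0.34844402 2.63089468]
```

Nearly home. I press on in small steps until the torque rises.

Request:
{"method": "drive_tool", "body": {
  "commands": [
    [0, 0, 0, 0, 0, -0.3],
    [0, 0, 0, 0, 0, -0.3],
    [0, 0, 0, 0, 0, 0]
  ]
}}

```text
time: 35.35
tool_pos: [0.5984, 0.1607, 0.0789]
ee_rot: [2.807, 0.367, 2.69]
wrist_force: [5.6, -2.5, -1.4]
width: 0.0334
finger_force: 30.0
```

```bash
python3 -c "
from h import *
o,_=st();print(o['ee_rot'])"
```

```text
t 35.35 plate [ 0.1 25.9 20.2] world [598.4 160.7  78.9] j [ 0.11 -0.08  1.83  0.12  0.91 -1.12] F [ 5.6 -2.5 -1.4] w 0.033416201299054454 Tq_tool [ 0.439 -0.584  0.305] Ftool [-5.2 -1.   3.4]
[2.80696282 0.36661096 2.69021708]
```

Request:
{"method": "drive_tool", "body": {
  "commands": [
    [0, 0, 0, 0, 0, -0.4],
    [0, 0, 0, 0, 0, -0.4],
    [0, 0, 0, 0, 0, 0]
  ]
}}

```text
time: 35.72
tool_pos: [0.5973, 0.1611, 0.0784]
ee_rot: [2.837, 0.389, 2.772]
wrist_force: [-0.4, -2.1, -0.2]
width: 0.0332
finger_force: 30.0
```

```bash
python3 -c "
from h import *
o,_=st();print(o['ee_rot'])
knobline(cam('wrist'),(302,255,350,284),.0763)"
```

```text
t 35.725 plate [-0.9 26.6 20.2] world [597.3 161.1  78.4] j [ 0.11 -0.08  1.83  0.12  0.91 -1.2 ] F [-0.4 -2.1 -0.2] w 0.03321280801651246 Tq_tool [0.504 0.066 0.478] Ftool [-0.3 -2.1 -0.4]
[2.83749782 0.38933954 2.77213328]
n 25 mean [-0.0004  0.0228] clamp by line 0.42630395 by mean 0.10472071053142443
```

The torque rose from 0.05 to 0.48 N m, so it is against the stop. I release, retreat and check.

Request:
{"method": "drive_tool", "body": {
  "commands": [
    [0, 0, 0, 0, 0, 0],
    [0, 0, 0, 0, 0, 0],
    [0, 0, 0, 0, 0, 0],
    [0, 0, 0, 0, 0, 0],
    [0, 0, 0, 0, 0, 0],
    [0, 0, -0.4, 0, 0, 0],
    [0, 0, -0.7, 0, 0, 0],
    [0, 0, -0.8, 0, 0, 0],
    [0, 0, -0.8, 0, 0, 0],
    [0, 0, -0.8, 0, 0, 0],
    [0, 0, 0, 0, 0, 0.8],
    [0, 0, 0, 0, 0, 0.8],
    [0, 0, 0, 0, 0, 0.8],
    [0, 0, 0, 0, 0, 0.8],
    [0, 0, 0, 0, 0, 0.8],
    [0, 0, 0, 0, 0, 0.8],
    [0, 0, 0, 0, 0, 0.8],
    [0, 0, 0, 0, 0, 0.8],
    [0, 0, 0, 0, 0, 0.8],
    [0, 0, 0, 0, 0, 0]
  ],
  "gripper": 0.3
}}

```text
time: 38.28
tool_pos: [0.5351, 0.1401, 0.2033]
ee_rot: [2.661, 0.105, 2.089]
wrist_force: [-0.7, -0.1, -1.6]
width: 0.0658
finger_force: 0.0
```

```bash
python3 - <<'E'
from h import *
O,M=d['O'],d['M'];st();a=cam('wrist');L=(pts(a)-O)@M;u=(abs(L[...,0])<.075)&(abs(L[...,1])<.09)
for lo,hi in((.0265,.036),(.07,.085)):
    nn,lab,s,ce=cv2.connectedComponentsWithStats((u&(L[...,2]>lo)&(L[...,2]<hi)).astype(np.uint8))
    for i in range(1,nn):
        if s[i,4]>60:
            p=L[lab==i];c=p.mean(0)[:2]-[.0002,.0262];print(s[i].tolist(),p.mean(0).round(4),'z',np.median(p[:,2]).round(4),[np.round(t,4) for t in cv2.minAreaRect(np.float32(p[:,:2]))],'ang',np.arctan2(-c[0],-c[1]).round(3))
s=cam('scene');cv2.imwrite('pics/end.png',np.hstack([a['image'],cv2.resize(s['image'][150:310,220:430],(525,400),interpolation=2)])[:, ::1]);im=cv2.imread('pics/end.png');cv2.imwrite('pics/end.png',cv2.resize(im,(800,275)))
for n,s in(('w',a),('s',s)):
    P=pts(s);v=(abs(P[...,0]-.6)<.04)&(abs(P[...,1]+.14)<.06)&(P[...,2]>.018)&(P[...,2]<.035)
    p=P[v];print(n,len(p),p.mean(0).round(4) if len(p) else 0)
E
```

```text
t 38.275 plate [ -0.2  26.4 161.3] world [535.1 140.1 203.3] j [ 0.07 -0.31  1.77  0.12  1.21 -0.49] F [-0.7 -0.1 -1.6] w 0.06581031307037101 Tq_tool [0.165 0.042 0.037] Ftool [ 0.4 -1.2  1.1]
[270, 142, 17, 17, 154] [-0.0562  0.0521  0.0308] z 0.031 [array([-0.0564,  0.0517]), array([0.0113, 0.0119]), np.float64(64.6116)] ang 2.001
[311, 214, 18, 23, 267] [-0.0004 -0.0152  0.0306] z 0.0306 [array([-0.0001, -0.0146]), array([0.0225, 0.014 ]), np.float64(89.718)] ang 0.014
[309, 179, 40, 40, 1203] [-0.0004  0.0268  0.0758] z 0.0759 [array([-0.0003,  0.0263]), array([0.0342, 0.0347]), np.float64(17.0719)] ang 2.36
w 0 0
s 266 [ 0.6026 -0.1409  0.024 ]
```

View pics/end.png

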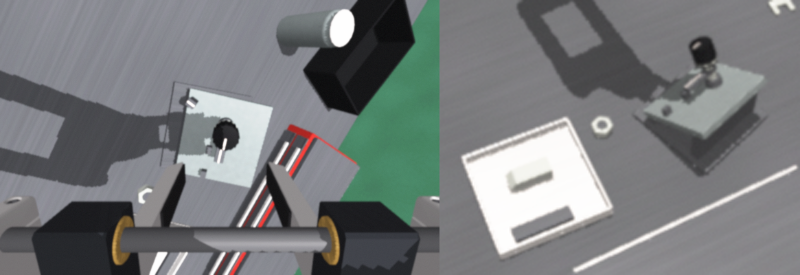

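The bar lies flat in the tray at about (530,172) of the picture. The hook is home (angle about 0.01 rad, height 30.6 mm), and the robot touches nothing. I hand in.

```bash
python3 -c "
from bench import close_job
print(close_job())"
```

```text
the job is handed in; nothing more can be done
None
```

The job is done and handed in: the bar lies flat in the tray, the same face up, and the clamp is screwed back to its stop; the first try at gripping the bar closed just above it without moving it (the fingertips sit about 27 mm short of the reported TCP).

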